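Wedge the splicing block tight in its holding jig

ROBOT

A 6-joint arm with a two-finger parallel gripper is mounted at the origin on a cart in front of the work surface, level with it; the furniture and walls round the work are solid. World frame = base frame: x ahead of the robot, y to its left, z up, the work surface at z = 0. Lengths are in mm, angles in degrees, forces in N, time in s.
With the tool pointing down it reaches from about 350 to 850 mm from the base axis. Payload 8.1 kg.
Tool frame: the origin (TCP) lies between the finger pads; the fingertips stand 22 mm ahead of it and the grasp point (between the pads) lies 3 mm ahead of it; z points along the fingers, y is the line along which they close (so a half turn about z gives the same grasp; the last joint's range is limited). The gripper opens to 85 mm and grips with 20 to 120 N. Pads are 22 mm wide; open, the fingers measure 114 mm over their backs; the gripper's body (76 mm by 85 mm) begins 54 mm behind the grasp point. The pads swing forward as they close: fully open they stand 13 mm farther back than shut.
Start: joints at [61.455, 7.471, 85.268, -0, 87.261, -4.893], TCP at [240.685, 549.615, 253.292] pointing down, gripper open.
Joint ranges: [-169.43, 169.43], [-51.17, 129.36], [1.28, 143.12], [-76.62, 256.62], [0, 156.53], [-152.29, 152.29]. Speed limits (degrees/s): [136.94, 136.94, 159.86, 180, 180, 180].

INTERFACE

Orientations are given as [roll, pitch, yaw] about the fixed x, y, z axes, in that order (R = Rz(yaw) Ry(pitch) Rx(roll)).
In Python, from bench import r, vision gives the robot as it stands.
- The arm moves only by the tool step_arm, never from a script. Its argument "targets" is a list that holds one entry, the list of rows, each a list of 6 numbers: the shift along the world's x, y, z in mm, then the turn, a rotation vector about the world's x, y, z in rad. In form: [[[x, y, z, rx, ry, rz], ...]]. A call has 1 to 12 rows; each row is the pose to reach, as a shift and turn from the pose commanded when the call began; what a row does not reach only later rows make up. A row lasts 1/12 s, in which the tool goes at most 41.7 mm and 7.16 degrees, less where a joint would pass 70% of its speed; a pose out of reach is approached as far as the arm can. A call with a gripper value outside its range is refused whole. "fingers" is the gripper's target within -1 to 1 (shut at 1, half-way at 0, fully open at -1), set as the call begins (left out, the last holds). The fingers move at their own pace and stop on an object; "newtons" is the grip in N (left out, the last holds). Time passes only in rows, so rows that repeat a pose let the fingers close. It gives the time, the measured TCP pose, the force, the opening and the grip force at its end, in the units of the state.
- r.sense(): the state, without advancing time (a new reading comes with each control period).
- vision.snapshot(name): name is "scene" or "top" or "wrist"; returns a dict with "img" (420x560x3 uint8, blue, green, red), "mtx" (3x3 intrinsics, pixels), "D" ([k1, k2, p1, p2, k3] as OpenCV has them; the pictures are not rectified), "eye" and "attitude" of the camera in the world. Camera axes: x right, y up, looking along -z (the intrinsics and any distortion apply to the point x, -y, -z); pixel columns grow to the right and rows downward; lengths in mm; the calibration is good to about 2 mm. A picture is of the moment at which its call begins. There is no depth.
- r.hand_in(): hands the job in; it is judged then, once.
The state is a dict: "time": time; "joint_pos": joint angles; "qd": joint speeds; "joint_efforts": joint torques, N m; "tool_pos": TCP position; "tcp_rot": TCP orientation; "ft_force": force on the tool from outside, world axes, zero at the start; "wrist_torque": the same for the moment, N m; "finger_gap": finger opening in mm; "grip_force": force on a finger pad.
Only numpy, scipy, OpenCV 4.12 (cv2) and the standard library are available. Lean on these libraries where they do the work, as an engineer would, in place of code of your own. Each camera call takes 0.05 s, during which the arm holds its last target. There are 200 camera calls.

TASK

Pick up the small hammer and drive the loose wooden wedge sideways into the holding jig with at least three separate light taps on its butt end, drawing the hammer clear of the wedge after each tap, until the wedge advances no further and clamps the splicing block tight. Hit gently so that the block is not crushed, touch the wedge, jaw and block with nothing but the hammer on the wedge, and leave the other things alone. Finally lay the hammer flat on the desk, clear of the jig.

Things in the scene. Friction and masses are not known exactly. Their poses are not given: they have to be found in the camera images.
- hammer: small hammer, 0.2-0.3 kg, lying on its side. Origin on its underside below the head's middle; x from handle to head, y along the head, z up. Dark steel head 64 mm long: round 22 mm striking faces at y = -32 and +32 mm. Wooden handle from x = -10 to -137 mm, 13 wide x 14 high to x = -85, then 17 x 18 mm. Head's and handle's axes lie 11 mm above the underside.
- hammer_grip (a point): point on the hammer's handle axis, 50 mm behind the head's middle (x = -50 mm), 11 mm above the underside; take it here across the 13 mm width
- jig: wooden holding jig fixed to the desk: plywood base 132 (x) x 130 (y) x 14 mm, origin at the centre of its underside, z up. On it from -x to +x: cheek (top z 32 mm), wedge, sliding jaw, splicing block, back fence (jaw and fence top z 24 mm); a steel keeper over the wedge reaches z 38 mm. The wedge enters at the -y end and is driven towards +y.
- wedge_butt (a point): centre of the wedge's flat butt face (30 mm wide along the jig's x, 20 mm high), which looks to the jig's -y; at jig x = -29, z = 24 mm, y = -140 mm plus the wedge's travel. The butt stands free beyond the base's edge (y = -65 mm).
- wedge (a joint): wedge's travel along the jig's +y, m. Slope 1:5, 150 mm long, stays where left. Starts loose at 0 to 0.008; comes tight somewhere from 0.015 to 0.048, not readable from listed poses (the fence's place varies). Until then it slides at about 5 N; then the force rises several N per mm. Taps that rise to 10-15 N clamp it well; over 25 N crushes the block.
- jaw (a joint): travel of the wooden jaw along the jig's +x, m: one fifth of the wedge's travel
- splicing_block: aluminium tape splicing block, 26 x 115 x 13 mm, lying in the slot between jaw and back fence, its long side along the jig's y; origin at the centre of its underside
- screwdriver: bystander: small screwdriver, 148 mm long
- pen_1: bystander: marker pen, 135 mm long
- tape_05: bystander: cassette case, 69 x 108 x 17 mm
- cleaner_bottle: bystander: small brown bottle, 34 mm across, 88 mm high
- tape_06: bystander: cassette case, 69 x 108 x 17 mm
- roll_yellow: bystander: roll of paper tape, 108 mm across, 13 mm high
- swab_tub: bystander: tub with lid, 50 mm across, 56 mm high

How it is judged:
By the outcome, as a careful person would: the job done as asked, in the order asked, and still so for the second after the job is handed in, with the robot touching nothing.
It also fails if it takes over 45 s, if anything falls off the work surface, if the arm or the gripper's body presses on something with over 40 N, if the wrist force passes 120 N, or if a joint passes its speed limit or range.

## Working session

There is one attempt and no reset: what is moved stays moved. The work goes in short steps, Python scripts to look and compute and a tool call to move; the robot and the scene stay as the last step left them, time stands still between calls to the robot, and variables do not carry over. Pictures are saved under pics/ and viewed, at most 10 in all, crops included, and the job is handed in when it is done.

Besides the shell and the picture viewer there is one more tool, called after "Call:" as name(argument=value, ...) on one line, values as JSON. step_arm: Moves the arm, as the interface text tells. Its arguments: {"type":"object","properties":{"targets":{"type":"array"},"fingers":{"type":"number"},"newtons":{"type":"number"}},"required":["targets"]}

```bash
ls; mkdir -p pics; cat > h.py <<'E'
import numpy as np, cv2
from scipy.spatial.transform import Rotation as R
def att(s):
    a=np.array(s["attitude"],float)
    return a if a.shape==(3,3) else (R.from_quat(a).as_matrix() if a.size==4 else R.from_euler('xyz',a,degrees=True).as_matrix())
def ray(s,uv):
    p=cv2.undistortPoints(np.array(uv,float).reshape(-1,1,2),np.array(s["mtx"],float),np.array(s["D"],float)).reshape(-1,2)
    d=np.c_[p[:,0],-p[:,1],-np.ones(len(p))]@att(s).T
    return np.array(s["eye"],float),d
def onz(s,uv,z):
    e,d=ray(s,uv); return e+d*((z-e[2])/d[:,2])[:,None]
def proj(s,P):
    c=(np.array(P,float).reshape(-1,3)-np.array(s["eye"]))@att(s)
    c=c*[1,-1,-1]
    return cv2.projectPoints(c,np.zeros(3),np.zeros(3),np.array(s["mtx"],float),np.array(s["D"],float))[0].reshape(-1,2)
E
python3 - <<'E'
from bench import r, vision
import cv2,pickle
for n in("top","scene"):
    s=vision.snapshot(n); cv2.imwrite(f"pics/{n}0.png",s["img"]); pickle.dump(s,open(n+"0.pkl","wb")); print(n,s["mtx"],s["D"],s["eye"],s["attitude"])
print(r.sense())
E
```

```text
pics
top [[404.1287919    0.         282.13856861]
 [  0.         404.1287919  211.02864298]
 [  0.           0.           1.        ]] [-0.08020952  0.          0.          0.          0.        ] [ 396.83662237  -31.82189598 1017.56752891] [  9.85001816  -1.55994853 -88.29548048]
scene [[437.34157871   0.         274.60181422]
 [  0.         437.34157871 207.71667222]
 [  0.           0.           1.        ]] [0.00480162 0.         0.         0.         0.        ] [  396.39184437 -1178.70144596   744.6133204 ] [57.99032518  0.67160191 -9.1372842 ]
{'time': 0.1, 'joint_pos': array([ 6.14564928e+01,  7.50986816e+00,  8.53235016e+01, -4.90011527e-04,
        8.72614519e+01, -4.89282285e+00]), 'qd': array([-0.03011478, -0.06929505, -0.09775756,  0.04341224,  0.07583124,
       -0.07798059]), 'joint_efforts': array([ 1.07211636e-03, -5.70953107e+01, -5.01938045e+01, -1.60932800e-04,
        8.29230848e-03, -1.67030720e-05]), 'tool_pos': array([240.45571105, 549.20935664, 252.35438922]), 'tcp_rot': array([-1.79905482e+02, -7.59990620e-03,  1.56349333e+02]), 'ft_force': array([-0.20097525,  0.05725765,  0.41174713]), 'wrist_torque': array([-0.04942296, -0.01480655,  0.02560707]), 'grip_force': 0.0, 'finger_gap': 85.60837941275898}
```

View pics/top0.png

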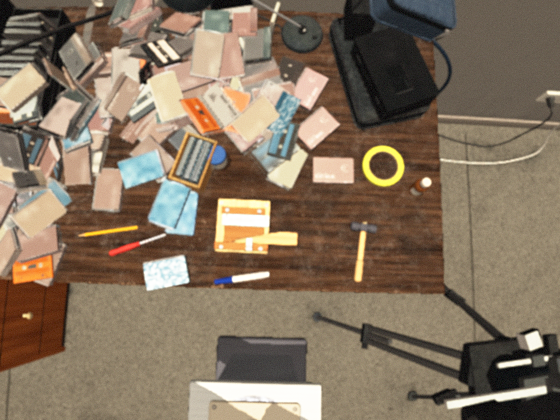

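View pics/scene0.png

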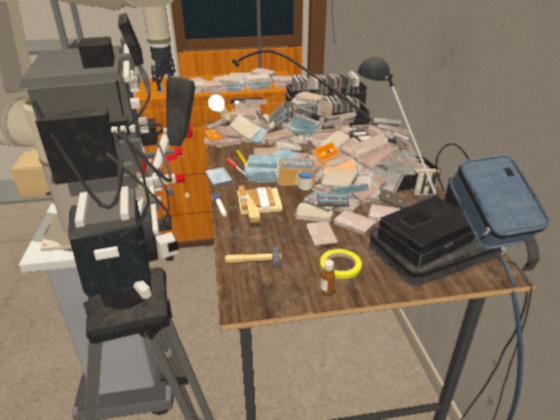

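The top view shows the jig at about (243,225), with the wedge butt at (297,239) facing right (world -y). The hammer head is at (362,228), with the handle running down to (358,280). The scene view agrees. I'll zoom in and measure.

```bash
python3 - <<'E'
import pickle,cv2,numpy as np
from h import *
s=pickle.load(open("top0.pkl","rb")); im=s["img"]
c=im[190:290,205:385]; cv2.imwrite("pics/crop0.png",cv2.resize(c,None,fx=4.4,fy=4.4,interpolation=cv2.INTER_CUBIC))
hsv=cv2.cvtColor(im,cv2.COLOR_BGR2HSV)
m=cv2.inRange(hsv,(8,90,150),(28,255,255))
cs,_=cv2.findContours(m,cv2.RETR_EXTERNAL,cv2.CHAIN_APPROX_NONE)
for k in cs:
    x,y,w,h=cv2.boundingRect(k)
    if cv2.contourArea(k)>40 and 200<x<390 and 180<y<290: print((x,y,w,h),cv2.minAreaRect(k),onz(s,cv2.boxPoints(cv2.minAreaRect(k)),12 if x>330 else 14).round(0).tolist())
E
```

```text
(354, 230, 13, 53) ((359.8564147949219, 255.93563842773438), (8.258809089660645, 52.23945617675781), 5.710593223571777) [[401.0, -235.0, 12.0], [531.0, -248.0, 12.0], [530.0, -269.0, 12.0], [400.0, -256.0, 12.0]]
(221, 206, 45, 9) ((242.9917449951172, 209.77247619628906), (44.191837310791016, 7.784305572509766), 1.7357046604156494) [[562.0, 100.0, 14.0], [581.0, 101.0, 14.0], [582.0, -11.0, 14.0], [562.0, -11.0, 14.0]]
(214, 198, 84, 57) ((256.1988830566406, 226.27552795410156), (83.00694274902344, 54.70155334472656), 2.544804573059082) [[464.0, 113.0, 14.0], [602.0, 115.0, 14.0], [600.0, -96.0, 14.0], [461.0, -93.0, 14.0]]
```

View pics/crop0.png

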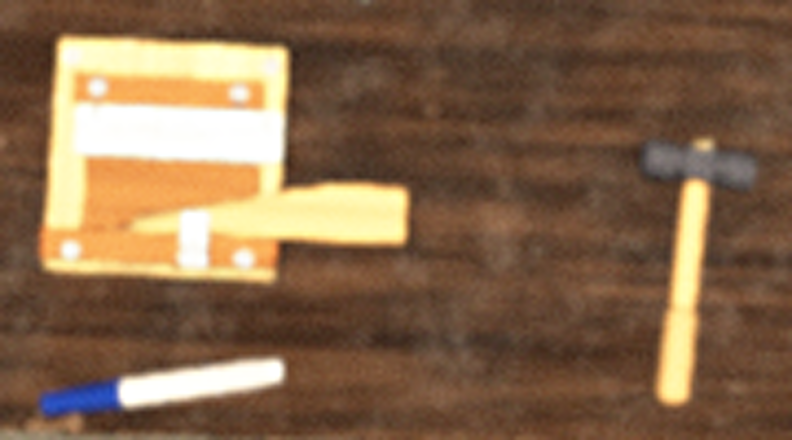

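The crop shows these points (crop pixels):
- **Jig base corners:** (57,38), (288,47), (275,281), (42,270)
- **Butt edge:** (408,187) to (406,245)
- **Hammer head:** (643,158) to (756,172)
- **Handle end:** (673,403)

```bash
python3 - <<'E'
import pickle
from h import *
s=pickle.load(open("top0.pkl","rb"))
f=lambda L:np.array(L,float)/4.4+[204.6,189.6]
c=onz(s,f([(57,38),(288,47),(275,281),(42,270)]),14)
print("corners",c.round(1).tolist(),[round(float(np.linalg.norm(c[i]-c[i-1])),1) for i in range(4)])
ctr=c.mean(0); ay=(c[0]-c[1])+(c[3]-c[2]); yaw=np.degrees(np.arctan2(-ay[0],ay[1])); ax=(c[0]-c[3])+(c[1]-c[2]); yaw2=np.degrees(np.arctan2(ax[1],ax[0]))
print("jig",ctr,yaw,yaw2)
b=onz(s,f([(408,187),(406,245)]),34); print("butt",b.round(1).tolist())
for y in(yaw,yaw2):
  a=np.radians(y);Rm=np.array([[np.cos(a),-np.sin(a)],[np.sin(a),np.cos(a)]]);print("butt in jig",(b[:,:2]-ctr[:2])@Rm, "butt0 world",ctr[:2]+Rm@[-29,-140])
h=onz(s,f([(643,158),(756,172)]),11);print("head",h.round(1).tolist(),np.linalg.norm(h[0]-h[1]))
e=onz(s,f([(673,403),(702,145)]),11);print("handle",e.round(1).tolist())
d=e[1]-e[0];print("hammer yaw",np.degrees(np.arctan2(d[1],d[0])), "from head",np.degrees(np.arctan2(-(h[0]-h[1])[0],(h[0]-h[1])[1])))
E
```

```text
corners [[599.1, 110.4, 14.0], [598.4, -22.6, 14.0], [464.0, -19.9, 14.0], [465.8, 111.3, 14.0]] [133.3, 132.9, 134.5, 131.2]
jig [531.82985227  44.80313736  14.        ] -0.5334628885341781 -0.7725904198286924
butt [[517.3, -92.3, 34.0], [484.9, -92.0, 34.0]]
butt in jig [[ -13.29405393 -137.24588872]
 [ -45.68616108 -137.20506894]] butt0 world [501.52763234 -94.92078854]
butt in jig [[ -12.72113548 -137.30017681]
 [ -45.11313088 -137.39454749]] butt0 world [500.94475138 -94.79310379]
head [[541.2, -228.7, 11.0], [535.2, -294.6, 11.0]] 66.11718968392859
handle [[402.3, -246.3, 11.0], [549.9, -263.1, 11.0]]
hammer yaw -6.504472953246157 from head -5.226750920894501
```

The measurements agree with the given sizes:
- **Jig:** yaw about -0.6°.
- **Butt:** at (501, -92.5).
- **Hammer:** head at (538, -262), yaw about -6°, so the grip point is about (488.5, -256.5).

Next I'll move above the grip.

Call:
step_arm(targets=[[[15,-38,0,0,0,0.05],[30,-76,0,0,0,0.1],[45,-114,0,0,0,0.15],[60,-152,0,0,0,0.2],[75,-190,0,0,0,0.25],[90,-228,0,0,0,0.309],[105,-266,0,0,0,0.309],[120,-304,0,0,0,0.309],[135,-342,0,0,0,0.309],[150,-380,0,0,0,0.309],[160,-418,0,0,0,0.309],[170,-456,0,0,0,0.309]]], fingers=-0.3, newtons=120)

```text
time: 1.1
tool_pos: [410.6, 91.6, 253.0]
tcp_rot: [-180.0, -0.0, 174.1]
ft_force: [0.9, -0.6, -0.2]
finger_gap: 55.3
grip_force: 0.0
```

Call:
step_arm(targets=[[[8,-38,-10,0,0,0],[16,-76,-20,0,0,0],[24,-114,-30,0,0,0],[32,-152,-40,0,0,0],[40,-190,-50,0,0,0],[48,-228,-60,0,0,0],[56,-266,-75,0,0,0],[64,-304,-90,0,0,0],[72,-335,-100,0,0,0],[78,-350,-103,0,0,0],[78,-350,-103,0,0,0],[78,-350,-103,0,0,0]]])

```text
time: 2.1
tool_pos: [488.1, -256.7, 149.3]
tcp_rot: [179.9, -0.1, 174.0]
ft_force: [-0.3, 0.6, -1.0]
finger_gap: 55.4
grip_force: 0.0
```

```bash
python3 - <<'E'
from bench import r, vision
import cv2,pickle
s=vision.snapshot("wrist"); cv2.imwrite("pics/w1.png",s["img"]); pickle.dump(s,open("w1.pkl","wb")); print(s["eye"],s["attitude"])
q=r.sense();print(q["time"],q["tool_pos"],q["tcp_rot"],q["finger_gap"],q["joint_pos"],q["ft_force"])
E
```

```text
[ 409.23083261 -247.25816491  271.34359368] [-18.02102566  -0.13958771  83.98737674]
2.15 [ 488.27288671 -255.92351663  149.84397926] [ 1.79946874e+02 -6.33722002e-02  1.74019991e+02] 55.21942131025057 [-3.30014553e+01  4.23697323e+00  9.97518148e+01  1.90947751e-02
  7.60918033e+01 -1.17026020e+02] [ 0.19954057 -0.38628759 -0.12543989]
```

View pics/w1.png

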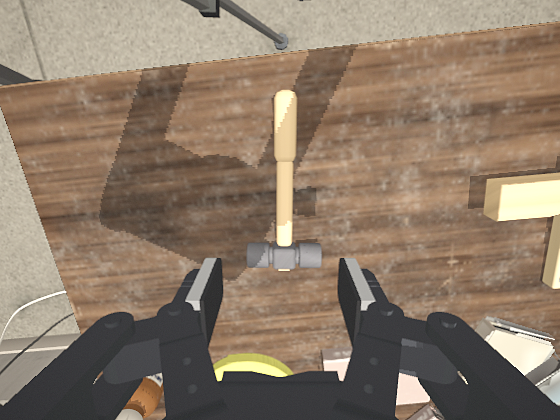

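The wrist view shows the hammer head from (247,254) to (322,255) and the handle end at (286,90). The wedge butt is on the right at about (485–497, 180–219).

```bash
python3 - <<'E'
import pickle
from h import *
s=pickle.load(open("w1.pkl","rb"))
print("head",onz(s,[(247,255),(322,255)],11).round(1).tolist())
print("handle axis",onz(s,[(285,240),(285,165),(285.5,92)],15).round(1).tolist())
P=[(x,y,z) for x in(516,486) for y in(-92.5,) for z in(34,14)]
print(proj(s,P).round(0).tolist())
im=s["img"];hsv=cv2.cvtColor(im,cv2.COLOR_BGR2HSV)
for row in(190,200,210): print(row,im[row,470:560:3].tolist()[:14])
for row in(180,200,220): print(row,[u for u in range(255,320) if hsv[row,u,2]>150 and hsv[row,u,1]>70][::8])
E
```

```text
head [[535.5, -289.2, 11.0], [542.5, -223.2, 11.0]]
handle axis [[522.9, -254.2, 15.0], [458.2, -247.7, 15.0], [403.7, -241.9, 15.0]]
[[490.0, 222.0], [475.0, 213.0], [494.0, 185.0], [478.0, 179.0]]
190 [[72, 93, 118], [75, 95, 118], [75, 98, 124], [79, 98, 123], [78, 95, 121], [88, 114, 141], [121, 163, 190], [122, 163, 190], [118, 162, 189], [124, 167, 194], [139, 184, 213], [224, 255, 255], [221, 255, 255], [219, 255, 255]]
200 [[74, 93, 119], [77, 94, 121], [81, 97, 121], [76, 93, 118], [76, 91, 117], [124, 166, 194], [122, 163, 191], [124, 167, 193], [123, 167, 194], [121, 164, 191], [178, 229, 255], [216, 255, 255], [215, 255, 255], [213, 255, 255]]
210 [[93, 115, 144], [91, 111, 137], [92, 112, 136], [88, 109, 135], [89, 110, 134], [111, 151, 178], [110, 149, 174], [112, 150, 175], [114, 154, 179], [118, 158, 186], [219, 255, 255], [221, 255, 255], [222, 255, 255], [222, 255, 255]]
180 [277, 285, 293, 303, 313]
200 [276, 284, 292]
220 [274, 283, 291, 311, 319]
```

Call:
step_arm(targets=[[[0,3,-30,0,0,0],[0,3,-60,0,0,0],[0,3,-90,0,0,0],[0,3,-110,0,0,0],[0,3,-120,0,0,0],[0,3,-125,0,0,0],[0,3,-125,0,0,0],[0,3,-125,0,0,0]]])

```text
time: 2.82
tool_pos: [489.7, -253.5, 26.8]
tcp_rot: [-180.0, 0.1, 174.1]
ft_force: [-0.7, -0.8, 0.6]
finger_gap: 55.3
grip_force: 0.0
```

Call:
step_arm(targets=[[[0,0,0,0,0,0],[0,0,0,0,0,0],[0,0,0,0,0,0],[0,0,0,0,0,0],[0,0,0,0,0,0],[0,0,0,0,0,0],[0,0,0,0,0,0],[0,0,0,0,0,0]]], fingers=1, newtons=110)

```text
time: 3.48
tool_pos: [489.4, -254.0, 26.7]
tcp_rot: [-180.0, 0.1, 174.0]
ft_force: [-1.3, 1.4, 7.6]
finger_gap: 9.9
grip_force: 108.2
```

Call:
step_arm(targets=[[[0,0,8,0,0,0],[0,0,20,0,0,0],[0,0,40,0,0,0],[0,0,60,0,0,0],[0,0,60,0,0,0],[0,0,60,0,0,0]]])

```text
time: 3.98
tool_pos: [489.9, -254.2, 87.2]
tcp_rot: [-179.9, 0.2, 174.1]
ft_force: [0.3, 0.0, -3.7]
finger_gap: 9.8
grip_force: 107.8
```

```bash
python3 - <<'E'
from bench import r, vision
import cv2,pickle,numpy as np
a=vision.snapshot("wrist"); b=vision.snapshot("scene"); pickle.dump((a,b),open("g.pkl","wb"))
c=cv2.resize(b["img"][200:300,190:330],(560,400),interpolation=cv2.INTER_CUBIC)
o=np.zeros((400,800,3),np.uint8);o[:300,:400]=cv2.resize(a["img"],(400,300));o[:286,400:]=cv2.resize(c,(400,286));cv2.imwrite("pics/g.png",o)
q=r.sense();print(q["time"],q["tool_pos"],q["tcp_rot"],q["finger_gap"],q["grip_force"],q["ft_force"],q["wrist_torque"],b["eye"])
E
```

```text
4.0833 [ 488.14456034 -253.08330597   84.54919504] [ 1.79974506e+02 -5.46177643e-02  1.74049102e+02] 9.4658560115545 107.82701253890991 [-0.39402925 -0.49559085 -2.64519446] [0.02489517 0.07510983 0.01721431] [  396.39184437 -1178.70144596   744.6133204 ]
```

View pics/g.png

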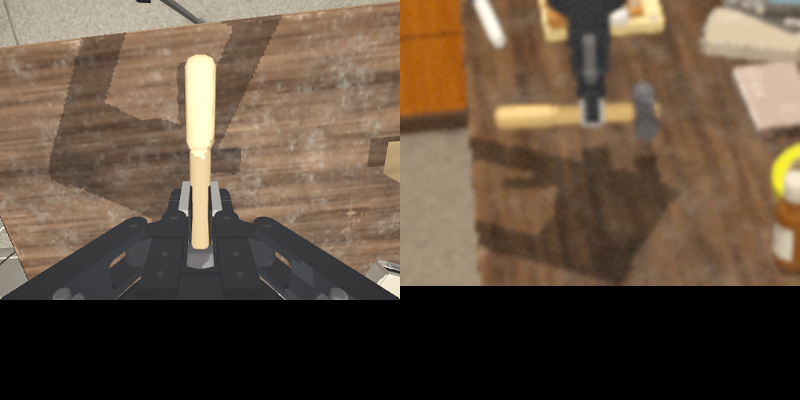

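The hammer is held level: the wrist crop shows the handle centred, and the scene crop shows the head at about (645,110). Next I'll align it with the wedge, well clear of it.

Call:
step_arm(targets=[[[-8,25,0,0,0,0.03],[-18,55,0,0,0,0.06],[-30,80,-10,0,0,0.094],[-38,95,-25,0,0,0.094],[-38,95,-40,0,0,0.094],[-38,95,-47,0,0,0.094],[-38,95,-47,0,0,0.094],[-38,95,-47,0,0,0.094],[-38,95,-47,0,0,0.094]]])

```text
time: 4.83
tool_pos: [451.3, -159.1, 38.8]
tcp_rot: [-180.0, 0.0, 179.4]
ft_force: [-0.2, -0.4, -2.1]
finger_gap: 9.9
grip_force: 108.1
```

```bash
python3 - <<'E'
from bench import r, vision
from h import *
import cv2,pickle
a=vision.snapshot("top"); b=vision.snapshot("scene"); pickle.dump((a,b),open("a.pkl","wb"))
q=r.sense();print(q["time"],q["tool_pos"],q["tcp_rot"],q["finger_gap"],q["ft_force"])
up=lambda i,x,y,w,h:cv2.resize(i[y:y+h,x:x+w],(400,400*h//w),interpolation=cv2.INTER_CUBIC)
u=proj(b,[(500,-110,24)])[0].astype(int);v=proj(a,[(500,-110,24)])[0].astype(int);print(u,v)
cv2.imwrite("pics/a.png",np.hstack([up(a["img"],v[0]-40,v[1]-40,80,80),up(b["img"],u[0]-40,u[1]-40,80,80)]))
for z in(24,34): print("butt top",proj(b,[(516,-91,z),(486,-91,z)]).tolist())
E
```

```text
4.9333 [ 451.55347065 -159.1802624    39.20749708] [-1.79958301e+02  8.20119406e-02  1.79403610e+02] 9.862010783692517 [ 0.97167188 -0.43082905 -2.48151334]
[254 222] [304 239]
butt top [[259.1706168003209, 218.4914278967503], [249.20028153751664, 219.4682135564777]]
butt top [[259.06857941706306, 215.69084000395637], [249.05729951319734, 216.66326918609462]]
```

View pics/a.png

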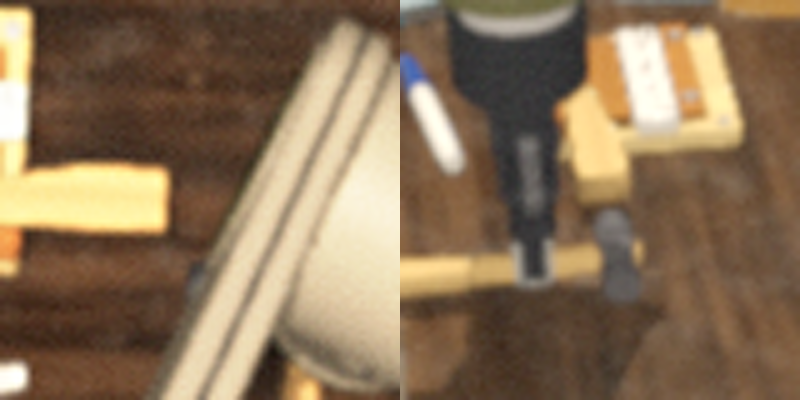

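The scene crop shows the head from about (612,220) at the far face to (622,288) at the near face. The wedge butt is directly ahead of it at (578–632, 175–205). I'll check this against the predicted positions.

```bash
python3 - <<'E'
import pickle
from h import *
a,b=pickle.load(open("a.pkl","rb"))
o=np.array([214-.4,182-.4]);f=lambda p:np.array(p)/5+o
# head silhouettes: extremes
P=[(501,y,24) for y in(-127,-159,-191)]
print("pred head axis", ((proj(b,P)-o)*5+[400,0]).round(0).tolist())
print("pred butt corners",((proj(b,[(516,-91,34),(486,-91,34),(486,-91,14),(516,-91,14)])-o)*5+[400,0]).round(0).tolist())
im=b["img"][182:262,214:294]; g=cv2.inRange(im,(0,0,0),(125,115,110)); 
sat=cv2.cvtColor(im,cv2.COLOR_BGR2HSV)[...,1]
m=((sat<60)&(im.max(2)<150)&(im.max(2)>60)).astype(np.uint8)
for y in range(40,64): 
    xs=[x for x in range(36,52) if m[y,x]]
    if xs: print(y*5,400+0, xs[0]*5+400,xs[-1]*5+400)
E
```

```text
pred head axis [[610.0, 220.0], [617.0, 252.0], [624.0, 284.0]]
pred butt corners [[627.0, 170.0], [577.0, 175.0], [579.0, 203.0], [628.0, 198.0]]
210 400 600 620
215 400 595 625
220 400 595 625
225 400 595 625
230 400 595 625
235 400 595 630
240 400 600 625
245 400 605 625
250 400 605 625
255 400 605 625
260 400 605 625
265 400 605 630
270 400 605 635
275 400 605 635
280 400 605 635
285 400 605 635
290 400 605 635
295 400 605 635
300 400 615 615
```

The prediction matches. Approaching the butt.

Call:
step_arm(targets=[[[0,8,0,0,0,0],[0,16,0,0,0,0],[0,23,0,0,0,0],[0,26,0,0,0,0],[0,26,0,0,0,0]]])

```text
time: 5.35
tool_pos: [450.6, -131.3, 38.3]
tcp_rot: [180.0, -0.0, 179.5]
ft_force: [-0.2, -0.1, -2.7]
finger_gap: 9.6
grip_force: 108.1
```

Call:
step_arm(targets=[[[0,2,0,0,0,0],[0,4,0,0,0,0],[0,6,0,0,0,0],[0,8,0,0,0,0]]])

```text
time: 5.68
tool_pos: [450.7, -124.3, 38.3]
tcp_rot: [-180.0, -0.0, 179.4]
ft_force: [0.6, -0.8, -2.7]
finger_gap: 9.3
grip_force: 108.1
```

Call:
step_arm(targets=[[[0,2,0,0,0,0],[0,4,0,0,0,0]]])

```text
time: 5.85
tool_pos: [450.5, -120.5, 38.3]
tcp_rot: [-180.0, -0.0, 179.4]
ft_force: [-1.0, -4.8, -1.8]
finger_gap: 9.6
grip_force: 108.3
```

Call:
step_arm(targets=[[[0,2,0,0,0,0],[0,4,0,0,0,0]]])

```text
time: 6.02
tool_pos: [450.6, -116.9, 38.3]
tcp_rot: [-179.9, -0.0, 179.4]
ft_force: [-1.2, -5.8, -2.9]
finger_gap: 10.0
grip_force: 108.2
```

Call:
step_arm(targets=[[[0,-4,0,0,0,0],[0,-12,0,0,0,0],[0,-18,0,0,0,0],[0,-18,0,0,0,0]]])

```text
time: 6.35
tool_pos: [451.0, -135.8, 38.5]
tcp_rot: [-180.0, 0.0, 179.4]
ft_force: [0.1, 0.5, -2.9]
finger_gap: 9.9
grip_force: 108.2
```

Call:
step_arm(targets=[[[0,8,0,0,0,0],[0,13,0,0,0,0],[0,16,0,0,0,0],[0,18,0,0,0,0],[0,20,0,0,0,0]]])

```text
time: 6.77
tool_pos: [450.4, -114.4, 38.2]
tcp_rot: [-179.9, -0.0, 179.5]
ft_force: [-0.7, -5.2, -2.8]
finger_gap: 9.8
grip_force: 108.2
```

Call:
step_arm(targets=[[[0,2,0,0,0,0],[0,4,0,0,0,0]]])

```text
time: 6.93
tool_pos: [450.4, -110.6, 38.2]
tcp_rot: [-179.9, -0.0, 179.5]
ft_force: [-1.2, -5.1, -3.0]
finger_gap: 9.6
grip_force: 108.2
```

Call:
step_arm(targets=[[[0,-4,0,0,0,0],[0,-12,0,0,0,0],[0,-18,0,0,0,0],[0,-18,0,0,0,0]]])

```text
time: 7.27
tool_pos: [451.0, -129.7, 38.6]
tcp_rot: [-180.0, 0.0, 179.4]
ft_force: [-0.3, 0.7, -2.7]
finger_gap: 9.9
grip_force: 108.3
```

Call:
step_arm(targets=[[[0,8,0,0,0,0],[0,13,0,0,0,0],[0,16,0,0,0,0],[0,18,0,0,0,0],[0,20,0,0,0,0]]])

```text
time: 7.68
tool_pos: [450.4, -108.4, 38.2]
tcp_rot: [-179.9, -0.0, 179.5]
ft_force: [-1.2, -4.8, -3.7]
finger_gap: 9.9
grip_force: 108.3
```

Call:
step_arm(targets=[[[0,1.5,0,0,0,0]]])

```text
time: 7.77
tool_pos: [450.4, -107.0, 38.2]
tcp_rot: [-179.9, -0.0, 179.5]
ft_force: [-1.7, -5.3, -2.6]
finger_gap: 9.5
grip_force: 108.3
```

Call:
step_arm(targets=[[[0,1.5,0,0,0,0]]])

```text
time: 7.85
tool_pos: [450.4, -105.6, 38.2]
tcp_rot: [-179.9, -0.0, 179.5]
ft_force: [-1.6, -5.0, -2.0]
finger_gap: 9.8
grip_force: 108.3
```

Call:
step_arm(targets=[[[0,1.5,0,0,0,0]]])

```text
time: 7.93
tool_pos: [450.4, -104.2, 38.2]
tcp_rot: [-179.9, -0.0, 179.5]
ft_force: [-2.3, -5.4, -3.3]
finger_gap: 9.8
grip_force: 108.2
```

Call:
step_arm(targets=[[[0,-4,0,0,0,0],[0,-12,0,0,0,0],[0,-18,0,0,0,0],[0,-18,0,0,0,0]]])

```text
time: 8.27
tool_pos: [451.0, -123.1, 38.5]
tcp_rot: [-180.0, 0.0, 179.4]
ft_force: [1.0, 0.1, -1.9]
finger_gap: 9.7
grip_force: 108.3
```

Call:
step_arm(targets=[[[0,8,0,0,0,0],[0,13,0,0,0,0],[0,16,0,0,0,0],[0,18,0,0,0,0],[0,19.5,0,0,0,0]]])

```text
time: 8.68
tool_pos: [450.4, -102.3, 38.2]
tcp_rot: [-179.9, -0.0, 179.5]
ft_force: [-2.1, -5.6, -3.1]
finger_gap: 10.3
grip_force: 108.3
```

Call:
step_arm(targets=[[[0,1.5,0,0,0,0]]])

```text
time: 8.77
tool_pos: [450.4, -101.0, 38.2]
tcp_rot: [-179.9, -0.0, 179.5]
ft_force: [-1.9, -4.5, -2.9]
finger_gap: 9.5
grip_force: 108.3
```

Call:
step_arm(targets=[[[0,1.5,0,0,0,0]]])

```text
time: 8.85
tool_pos: [450.4, -99.7, 38.2]
tcp_rot: [-179.9, -0.0, 179.5]
ft_force: [-2.5, -7.1, -3.2]
finger_gap: 10.1
grip_force: 108.3
```

Call:
step_arm(targets=[[[0,1.5,0,0,0,0]]])

```text
time: 8.93
tool_pos: [450.3, -98.7, 38.2]
tcp_rot: [-179.9, -0.0, 179.5]
ft_force: [-3.8, -10.0, -3.0]
finger_gap: 10.0
grip_force: 108.4
```

Call:
step_arm(targets=[[[0,1.5,0,0,0,0]]])

```text
time: 9.02
tool_pos: [450.2, -97.8, 38.3]
tcp_rot: [-179.8, -0.1, 179.4]
ft_force: [-4.0, -15.1, -2.3]
finger_gap: 10.0
grip_force: 108.5
```

The wedge has come tight (15 N). I'll withdraw, then tap to confirm it advances no further.

Call:
step_arm(targets=[[[0,-5,0,0,0,0],[0,-12,0,0,0,0],[0,-18,0,0,0,0],[0,-18,0,0,0,0],[0,-18,0,0,0,0]]])

```text
time: 9.43
tool_pos: [450.7, -114.6, 38.3]
tcp_rot: [180.0, 0.0, 179.4]
ft_force: [0.5, 0.0, -2.7]
finger_gap: 9.6
grip_force: 108.5
```

Call:
step_arm(targets=[[[0,7,0,0,0,0],[0,12,0,0,0,0],[0,14,0,0,0,0],[0,15.5,0,0,0,0],[0,16.5,0,0,0,0]]])

```text
time: 9.85
tool_pos: [450.2, -98.7, 38.3]
tcp_rot: [-179.8, -0.1, 179.5]
ft_force: [-3.4, -11.9, -3.0]
finger_gap: 9.8
grip_force: 108.6
```

Call:
step_arm(targets=[[[0,0.8,0,0,0,0]]])

```text
time: 9.93
tool_pos: [450.2, -98.3, 38.3]
tcp_rot: [-179.8, -0.1, 179.5]
ft_force: [-3.6, -13.0, -2.5]
finger_gap: 9.8
grip_force: 108.6
```

Call:
step_arm(targets=[[[0,-5,0,0,0,0],[0,-20,0,0,0,0],[0,-45,0,0,0,0],[0,-75,0,0,0,0],[0,-105,0,0,0,0],[0,-130,0,0,0,0],[0,-145,0,0,0,0],[0,-150,0,0,0,0],[0,-150,-4,0,0,0],[0,-150,-8,0,0,0],[0,-150,-10,0,0,0],[0,-150,-10,0,0,0]]])

```text
time: 10.93
tool_pos: [450.2, -245.5, 27.2]
tcp_rot: [179.9, -0.1, 179.5]
ft_force: [0.1, -0.8, -2.2]
finger_gap: 9.8
grip_force: 108.7
```

Call:
step_arm(targets=[[[0,0,-1,0,0,0],[0,0,-1,0,0,0]]])

```text
time: 11.1
tool_pos: [450.7, -246.2, 27.1]
tcp_rot: [180.0, -0.0, 179.5]
ft_force: [-0.4, 0.2, -2.4]
finger_gap: 9.7
grip_force: 108.7
```

Call:
step_arm(targets=[[[0,0,-1,0,0,0],[0,0,-1,0,0,0]]])

```text
time: 11.27
tool_pos: [450.9, -246.7, 26.7]
tcp_rot: [180.0, 0.0, 179.5]
ft_force: [-1.4, 2.2, 1.4]
finger_gap: 9.7
grip_force: 109.3
```

The handle end would overhang the desk's front edge here, so I'll lift and move back to the original x before releasing.

Call:
step_arm(targets=[[[0,0,5,0,0,0],[5,-2,12,0,0,0],[20,-4,12,0,0,0],[35,-6,12,0,0,0],[42,-6,10,0,0,0],[42,-6,6,0,0,0],[42,-6,3,0,0,0],[42,-6,1,0,0,0],[42,-6,0,0,0,0],[42,-6,0,0,0,0],[42,-6,0,0,0,0]]])

```text
time: 12.18
tool_pos: [491.8, -252.7, 26.7]
tcp_rot: [180.0, -0.1, 179.4]
ft_force: [-5.0, 3.8, 8.0]
finger_gap: 9.8
grip_force: 110.3
```

Call:
step_arm(targets=[[[0,0,0,0,0,0],[0,0,0,0,0,0],[0,0,0,0,0,0],[0,0,0,0,0,0],[0,0,0,0,0,0],[0,0,0,0,0,0],[0,0,20,0,0,0],[0,0,50,0,0,0],[0,0,90,0,0,0],[0,0,130,0,0,0],[0,0,160,0,0,0]]], fingers=-0.3)

```text
time: 13.1
tool_pos: [493.3, -253.5, 189.8]
tcp_rot: [-179.9, 0.1, 179.4]
ft_force: [0.5, -0.7, 0.3]
finger_gap: 55.5
grip_force: 0.0
```

Call:
step_arm(targets=[[[0,40,0,0,0,0],[-10,80,0,0,0,0],[-20,120,10,0,0,0],[-30,160,20,0,0,0],[-40,200,30,0,0,0],[-50,240,40,0,0,0],[-60,280,50,0,0,0],[-70,320,60,0,0,0],[-80,360,60,0,0,0],[-90,400,60,0,0,0],[-100,430,60,0,0,0],[-100,430,60,0,0,0]]])

```text
time: 14.1
tool_pos: [390.6, 182.2, 246.6]
tcp_rot: [179.8, -0.0, 179.8]
ft_force: [0.9, -0.6, -0.3]
finger_gap: 55.9
grip_force: 0.0
```

```bash
python3 - <<'E'
from bench import r, vision
import cv2,pickle,numpy as np
a=vision.snapshot("top"); b=vision.snapshot("scene"); pickle.dump((a,b),open("f.pkl","wb"))
q=r.sense();print(q["time"],q["tool_pos"],q["ft_force"])
c=cv2.resize(a["img"][190:300,200:400],(800,440),interpolation=cv2.INTER_CUBIC);cv2.imwrite("pics/f.png",c)
E
```

```text
14.2 [392.11941187 178.15273868 246.33349274] [-0.15869438 -0.63732489 -0.87382145]
```

View pics/f.png

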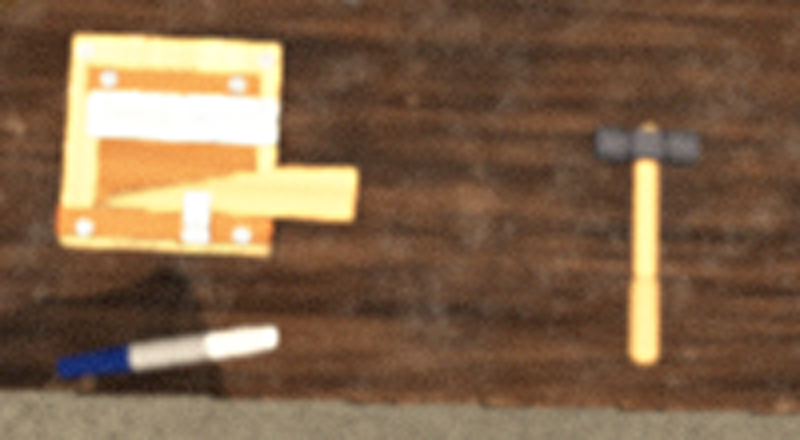

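The hammer lies flat and clear of the jig: head at (648,143), handle end at (645,360). The wedge butt has advanced to (358,193), and nothing else has moved.

```bash
python3 -c "
from bench import r
print(r.hand_in())"
```

```text
the job is handed in; nothing more can be done
None
```

I drove the wedge tight with five light taps, the highest force read being about 15 N, laid the hammer flat on the desk clear of the jig, and handed the job in at about 14 s; no verdict came back.

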